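Hold the spray-can cage open

TASK

A colleague needs both hands to take stock out of the yellow mesh spray-can cage, so open its gate and hold it for them: pinch the red safety bolt right back against its fixed lug, where it stays, then squeeze the gate's black sprung handle and, keeping it squeezed, swing the gate out steadily past its detent until it stands about square to the front of the cage. Finish there, still gripping the squeezed handle and holding the gate wide against its closing spring; do not slam the gate, and leave the stock in the cage and the things on the table where they are.

Things in the scene. Friction and masses are not known exactly. Their poses are not given: they have to be found in the camera images.
- cage: Yellow mesh cage for spray cans, fixed, 240 deep (x), 340 wide (y), 222 mm tall. Origin: centre of the underside. Front face looks along its own -x, 120 mm from the origin. In it: a gate, hinge axis at y -150, free edge at y +72 mm, and next to it a fixed lock panel (y 78 to 154) with the safety bolt. Bolt and handle stand on the front near the top, free from above; the roof is 10 mm higher.
- bolt_pinch (a point): Fixed point at the safety bolt, 30 mm out from the front, 212 mm up, level with the tops of two upright blades, midway between their outer faces WHEN SQUEEZED; axes as the cage's. Red blade (moves): outer face 29 mm to -y when shut, 15 mm when drawn. Dark steel lug (fixed): outer face 15 mm to +y. Open 75 mm, come straight down, TCP 14 mm below this point, close along the cage's y.
- bolt (a joint): Safety bolt, m: 0 shut (starts 0 to 0.002), 0.014 drawn back to its stop, red blade towards the cage's +y. 4 N of friction: it stays where put; clears the gate at about 0.011. Blade and lug are 8 mm thick (y), 40 mm tall, reach 42 mm out from the front: 44 mm over all shut, 30 mm drawn. The flat bolt bar lies within 11 mm of the front, behind the fingers, across the gate's free edge.
- handle_pinch (a point): Point on the gate (axes: the cage's, turned by the gate angle), 30 mm out from its face, 144 mm from the hinge along the gate, 212 mm up, level with the tops of the handle's two black blades, midway between their outer faces WHEN SQUEEZED. Fixed blade: outer face 16 mm to -y (hinge side). Sprung blade: 28 mm to +y at rest, 16 mm squeezed. Open 75 mm, TCP 14 mm lower, close along y.
- trigger (a joint): Sprung blade of the handle, m: 0 out (latched), 0.012 fully squeezed, towards the hinge side. Spring 4 N at rest, 8 N squeezed; springs back when let go. Frees the gate at about 0.009. Blades 8 mm thick (y), at least 44 mm tall, reach 42 mm out from the gate: 44 mm over all at rest, 32 mm squeezed. The latch bar lies within 13 mm of the gate's face, behind the fingers.
- gate_hinge (a point): Point on the gate's upright hinge axis, fixed to the cage, 212 mm above the table. Axes as the cage's. The handle_pinch point travels round it on a circle of 147 mm radius. A grip of about 45 N on the handle's blades is ample to swing the gate.
- gate (a joint): Gate angle, rad: 0 shut, growing as the free edge swings out (counter-clockwise from above), pi/2 square to the front, stop at 1.75. A closing spring (0.3 N m shut, 0.6 wide) pulls it back; a sprung ball makes a detent bump at 0.7 to 1.05 rad, about 10 N at the handle to pass; let go wider than that, it springs back to rest at about 0.98. Gate 0.8 kg, lower edge 30 mm above the table.
- can_blue: Blue spray can standing loose in the cage, 52 mm across, 162 mm tall; origin under its centre.
- can_red: Red spray can standing loose in the cage, same size.
- bottle_a: Amber bottle standing loose in the cage, 56 mm across, 150 mm tall; origin under its centre.
- bottle_b: A second such amber bottle.
- tray: Black roller tray, 200 x 260 x 45 mm, loose on the table to the robot's right; origin under its centre.
- jar: Paint jar, 68 mm across, 75 mm tall, loose on the table; origin under its centre.
- brush: Red-handled paint brush lying loose on the table.
- pencil: Blue pencil, 175 mm, lying loose on the table.

How it is judged:
On the way, in this order (a step that is already met when the one before it is completed fails the run):
1. the safety bolt is drawn back, the gate still shut (value of joint bolt above 0.011 m and value of joint gate below 0.05 rad), for 0.2 s.
2. the gate handle is squeezed, with the bolt still drawn (value of joint trigger above 0.009 m and value of joint bolt above 0.011 m and contact force between the fingers and fixed_blade above 1 N), for 0.2 s.
3. the gate is swung past its detent, the handle still squeezed (value of joint gate above 1.05 rad and value of joint trigger above 0.006 m), for 0.1 s.
At the end, for the whole second after the job is handed in: the gate stands at rest at 1.3 rad (75 degrees) or wider, held by the robot: the gripper keeps the handle squeezed (sprung blade in by more than 6 mm, fingers bearing on the fixed blade with more than 2 N); the safety bolt is still drawn back (more than 11 mm) (value of joint gate above 1.3 rad and velocity of joint gate between -0.1 and 0.1 rad/s and value of joint trigger above 0.006 m and contact force between the fingers and fixed_blade above 2 N and value of joint bolt above 0.011 m); the arm keeps its last pose, push and grip.
It fails at once if the gate is slammed or flung (faster than 2 rad/s) (velocity of joint gate above 2 rad/s or velocity of joint gate below -2 rad/s).
It fails at once if stock in the cage is disturbed (moved more than 20 mm) (distance of any of can_blue, can_red, bottle_a, bottle_b from where it was at the start of the episode above 0.02 m).
It fails at once if a thing on the table is disturbed (moved more than 30 mm) (distance of any of tray, jar, brush, pencil from where it was at the start of the episode above 0.03 m).
It also fails if it takes over 48 s, if anything falls off the work surface, if the arm or the gripper's body presses on something with over 40 N, if the wrist force passes 120 N, or if a joint passes its speed limit or range.

ROBOT

A 7-joint arm with a two-finger parallel gripper is mounted at the origin on the work surface. World frame = base frame: x ahead of the robot, y to its left, z up, the work surface at z = 0. Lengths are in m, angles in rad, forces in N, time in s.
With the tool pointing down it reaches from about 0.425 to 0.825 m from the base axis. Payload 3.6 kg.
Tool frame: the origin (TCP) lies between the finger pads, 19 mm behind the fingertips; this is the grasp point; y points along the fingers, x is the direction in which the jaws open and shut, and the axes are right-handed (so a half turn about y gives the same grasp; the last joint's range is limited). The gripper opens to 85 mm and grips with 20 to 120 N. Pads are 22 mm wide; open, the fingers measure 114 mm over their backs; the gripper's body (76 mm by 85 mm) begins 54 mm behind the grasp point. The pads swing forward as they close: fully open they stand 13 mm farther back than shut.
Start: joints at [1.083, 0.615, -0.013, 1.423, 0.008, 1.103, -0.04], TCP at [0.289, -0.582, 0.25] pointing down, gripper open.
Joint ranges: [-3.12, 3.12], [-0.3, 2.06], [-1.34, 1.32], [0.26, 2.42], [-1.36, 4.5], [0.01, 1.98], [-2.84, 2.84]. Speed limits (rad/s): [2.79, 2.79, 3.14, 3.14, 3.14, 3.14, 3.14].

INTERFACE

Orientations are given as a unit quaternion [x, y, z, w].
In Python, from station import robot, imaging, order gives the robot as it stands.
- The arm moves only by the shell command python3 -m handwheel 'ROWS' [FORCE]. ROWS is JSON, a list of rows, each a list of 3 entries, a list of its own where there are three numbers: the shift along the tool's x, y, z in mm, then the turn, a rotation vector about the tool's x, y, z in rad, then the closure in counts, from 0 (fully open) to 255 (shut). A call has 1 to 12 rows; each row shifts and turns the commanded pose from where the row before left it, along the tool's axes as they then stand; what a row does not reach is not made up. A row lasts 1/8 s, in which the tool goes at most 62.5 mm and 10.7 degrees, less where a joint would pass 70% of its speed; a pose out of reach is approached as far as the arm can. A call is refused whole if a number of a shift passes 62.5 or a number of a turn 0.188, either way. A call with a gripper value outside its range is refused whole. The fingers move at their own pace and stop on an object; FORCE is the grip in N (left out, the last holds). Time passes only in rows, so rows that do not move let the fingers close. It gives the time, the measured TCP pose, the force and the opening at its end, in the units of the state.
- robot.get_obs(): the state, without advancing time (a new reading comes with each control period).
- imaging.read_camera(name): name is "scene" or "side" or "wrist"; returns the picture (420x560x3 uint8, blue, green, red); there is no depth.
- imaging.calibration(name): a dict with "intrinsics" (3x3 intrinsics, pixels), "R" (3x3) and "t" (3): a world point X has camera coordinates R X + t. Camera axes: x right, y down, z forward; pixel columns grow to the right and rows downward; lengths in m; the calibration is good to about 2 mm. A picture is of the moment at which its call begins: read the wrist's pose just before it. calibration takes no time and is no camera call; for the wrist camera it gives the pose at the moment of the call.
- order.sign_off(): hands the job in, once; it reports no verdict.
The state is a dict: "clock": time; "q": joint angles; "qd": joint speeds; "tau": joint torques, N m; "position": TCP position; "eef_rot": TCP orientation; "wrist_force": force on the tool from outside, world axes, zero at the start; "wrist_torque": the same for the moment, N m; "finger_gap": finger opening in m.
Only numpy, scipy, OpenCV 4.12 (cv2) and the standard library are available. Lean on these libraries where they do the work, as an engineer would, in place of code of your own. Each camera call takes 0.05 s, during which the arm holds its last target. There are 200 camera calls.

## Working session

There is one attempt and no reset: what is moved stays moved. The work goes in short steps, Python scripts to look and compute and a shell command to move; the robot and the scene stay as the last step left them, time stands still between calls to the robot, and variables do not carry over. Pictures are saved under pics/ and viewed, about 8 in all and at most 12, crops included, and the job is handed in when it is done.

```bash
mkdir -p pics; ls; python3 - <<'E'
from station import robot, imaging
import cv2,numpy as np
o=robot.get_obs()
for k,v in o.items(): print(k,np.round(v,4))
for n in("scene","side"):
    c=imaging.calibration(n); print(n,np.round(c["intrinsics"],1).tolist(),np.round(c["R"],4).tolist(),np.round(c["t"],4).tolist())
    cv2.imwrite(f"pics/{n}0.png",imaging.read_camera(n))
E
```

```text
pics
clock 0.0
q [ 1.0835  0.6159 -0.0126  1.4249  0.0081  1.1034 -0.0404]
qd [ 0.0012  0.0008 -0.0011 -0.001   0.0004  0.0018 -0.0002]
tau [ 1.00000e-04 -4.69214e+01  2.59000e-01 -1.71031e+01  9.90000e-03
  9.60000e-03  0.00000e+00]
position [ 0.2887 -0.5816  0.2488]
eef_rot [-0.6005  0.3734 -0.3718  0.6014]
wrist_force [0.2431 0.6009 0.698 ]
wrist_torque [ 0.0132  0.0517 -0.0083]
finger_gap 0.0852
scene [[473.8, 0.0, 274.0], [0.0, 473.8, 207.3], [0.0, 0.0, 1.0]] [[-0.6084, 0.7936, 0.0017], [0.755, 0.5794, -0.3071], [-0.2447, -0.1856, -0.9517]] [0.4017, -0.3235, 1.458]
side [[382.4, 0.0, 276.1], [0.0, 382.4, 214.7], [0.0, 0.0, 1.0]] [[-0.9728, -0.2316, -0.002], [-0.2199, 0.926, -0.307], [0.0729, -0.2982, -0.9517]] [0.543, 0.2453, 0.9747]
```

View pics/scene0.png

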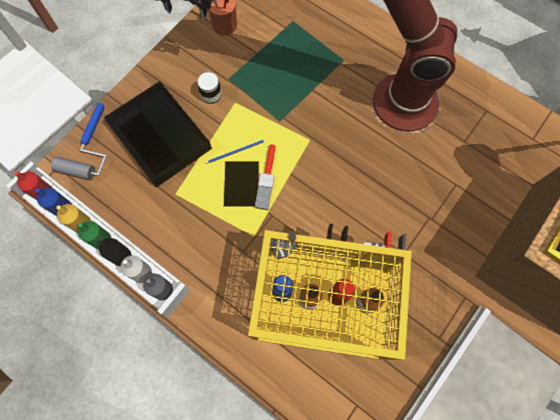

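View pics/side0.png

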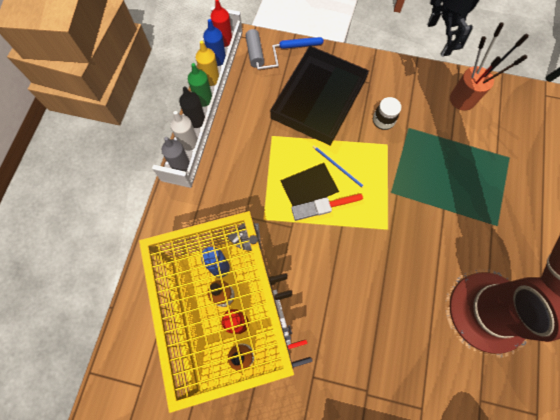

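Scene: the cage front lies along (265,233) to (411,250), with black handle blades at about (331,232) and (345,232), the red blade at (388,240) and the lug at (403,241). Side: the handle blades are at about (278,280) and (283,295), the red blade at (297,345) and the lug at (302,362). I'll zoom in on both.

```bash
python3 - <<'E'
import cv2,numpy as np
a=cv2.imread("pics/scene0.png")[220:265,255:420]; b=cv2.imread("pics/side0.png")[205:385,245:325]
a=cv2.resize(a,None,fx=4.8,fy=4.8,interpolation=cv2.INTER_CUBIC)
b=cv2.rotate(b,cv2.ROTATE_90_COUNTERCLOCKWISE); b=cv2.resize(b,None,fx=4.4,fy=4.4,interpolation=cv2.INTER_CUBIC)
c=np.zeros((600,800,3),np.uint8); c[:a.shape[0],:a.shape[1]]=a; c[230:230+b.shape[0],:b.shape[1]]=b
cv2.imwrite("pics/z1.png",c); print(a.shape,b.shape)
E
```

```text
(216, 792, 3) (352, 792, 3)
```

View pics/z1.png

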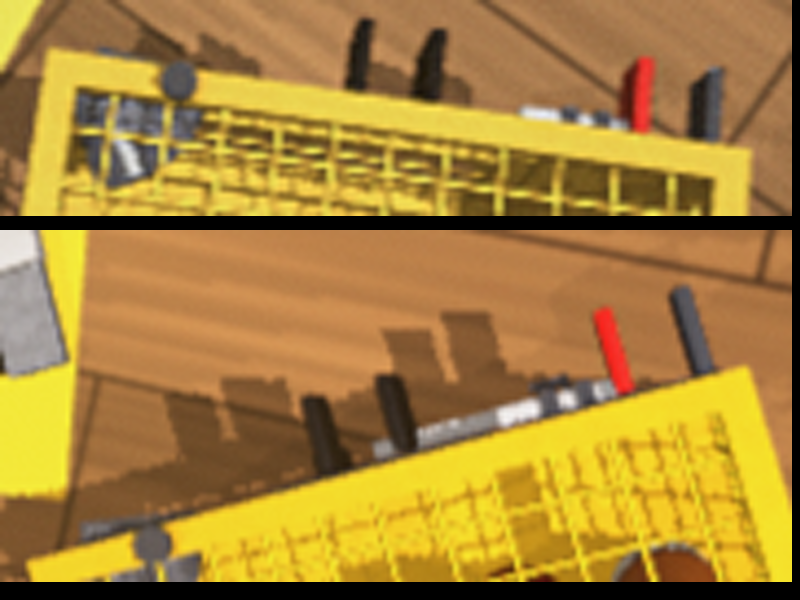

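```bash
cat >fit.py <<'E'
import numpy as np
from station import imaging
from scipy.optimize import least_squares
sc=lambda X,Y:(255+(X+.5)/4.8-.5,220+(Y+.5)/4.8-.5)
sd=lambda X,Y:(324-(Y-230+.5)/4.4+.5,205+(X+.5)/4.4-.5)
def pts(by): return np.array([[-.162,-.018,.212],[-.162,.018,.212],[-.162,by-.025,.212],[-.162,by+.011,.212],[-.12,-.17,.222],[-.12,.17,.222]])
A=[sc(*p) for p in[(366,20),(437,30),(645,58),(714,69),(50,48),(750,150)]]
B=[sd(*p) for p in[(315,397),(390,376),(603,311),(681,289),(28,563),(748,367)]]
C={n:imaging.calibration(n) for n in("scene","side")}
def proj(n,P):
    c=C[n]; q=(P@np.array(c["R"]).T+c["t"])@np.array(c["intrinsics"]).T; return q[:,:2]/q[:,2:]
def W(p,P):
    c,s=np.cos(p[2]),np.sin(p[2]); return P@np.array([[c,-s,0],[s,c,0],[0,0,1]]).T+[p[0],p[1],0]
def res(p): 
    P=W(p,pts(p[3])); return np.r_[(proj("scene",P)-A).ravel(),(proj("side",P)-B).ravel()]
r=min((least_squares(res,[.6,0,y,.11],loss="soft_l1") for y in(-2,-1,0,1,2)),key=lambda r:r.cost)
p=r.x
if __name__=="__main__":
    print(p.round(4),r.cost); print(res(p).reshape(2,6,2).round(1).tolist())
    print("bolt",W(p,np.array([[-.15,p[3],.212]])).round(4),"handle",W(p,np.array([[-.15,-.006,.212]])).round(4),"hinge",W(p,np.array([[-.12,-.15,.212]])).round(4))
E
python3 fit.py; python3 - <<'E'
from station import robot
from scipy.spatial.transform import Rotation as R
print(R.from_quat(robot.get_obs()["eef_rot"]).as_matrix().round(3))
E
```

```text
[0.6526 0.1561 0.5056 0.1427] 5.66595727033606
[[[0.3, 0.3], [0.8, 0.4], [-0.3, 0.6], [0.7, 0.5], [-0.3, 1.1], [0.3, 1.1]], [[0.6, -2.0], [0.7, -2.1], [0.2, -1.0], [0.6, 0.1], [0.2, -0.1], [0.1, 0.4]]]
bolt [[0.4523 0.2083 0.212 ]] handle [[0.5243 0.0782 0.212 ]] hinge [[ 0.6203 -0.0333  0.212 ]]
[[ 0.445 -0.001  0.896]
 [-0.896  0.002  0.445]
 [-0.002 -1.    -0.   ]]
```

```bash
python3 -m handwheel '[[[-31,-7,45],[0,-0.045,0],30],[[-31,-7,45],[0,0,0],30],[[-31,-7,45],[0,0,0],30],[[-31,-7,45],[0,0,0],30],[[-31,-7,45],[0,0,0],30],[[-31,-7,45],[0,0,0],30],[[-31,-7,45],[0,0,0],30],[[-31,0,45],[0,0,0],30]]' 45
cat >go.py <<'E'
import sys,numpy as np
from station import robot
from scipy.spatial.transform import Rotation as R
def rel(P,yaw):
    o=robot.get_obs(); M=R.from_quat(o["eef_rot"]); m=M.as_matrix()
    c,s=np.cos(yaw),np.sin(yaw); T=R.from_matrix(np.c_[[c,s,0],[0,0,-1],[-s,c,0]])
    print("shift mm",(1000*m.T@(np.array(P)-o["position"])).round(1),"turn",(M.inv()*T).as_rotvec().round(3),"gap",o["finger_gap"])
if __name__=="__main__": rel([float(v) for v in sys.argv[1:4]],float(sys.argv[4]))
E
sed -i 's/s,c,0\]\]/s,c,0]]/' go.py
python3 go.py 0.452 0.208 0.27 -1.065
```

```text
clock: 1.1
position: [0.4866, -0.1904, 0.2994]
eef_rot: [-0.609, 0.359, -0.359, 0.609]
wrist_force: [0.8, -0.2, -0.3]
finger_gap: 0.075
shift mm [-365.3   29.2  162.6] turn [-0.001 -0.     0.001] gap 0.07499594100519123
```

```bash
python3 -m handwheel '[[[-52,0,23],[0,0,0],30],[[-52,0,23],[0,0,0],30],[[-52,0,23],[0,0,0],30],[[-52,0,23],[0,0,0],30],[[-52,0,23],[0,0,0],30],[[-53,0,23],[0,0,0],30],[[-52,0,24],[0,0,0],30],[[0,0,0],[0,0,0],30],[[0,0,0],[0,0,0],30]]'
python3 - <<'E'
from station import imaging
import cv2,numpy as np
np.save("wc.npy",imaging.calibration("wrist"),allow_pickle=True)
im=imaging.read_camera("wrist"); cv2.imwrite("pics/w1.png",cv2.resize(im,(800,600),interpolation=cv2.INTER_CUBIC))
import fit
fit.C["wrist"]=imaging.calibration("wrist")
print((fit.proj("wrist",fit.W(fit.p,fit.pts(fit.p[3])))*800/560).round(0).tolist())
E
```

```text
clock: 2.22
position: [0.4507, 0.2051, 0.2986]
eef_rot: [0.61, -0.359, 0.359, -0.609]
wrist_force: [0.9, 0.3, -0.3]
finger_gap: 0.0755
[[695.0, 342.0], [627.0, 342.0], [438.0, 342.0], [370.0, 342.0], [1046.0, 268.0], [333.0, 268.0]]
```

View pics/w1.png

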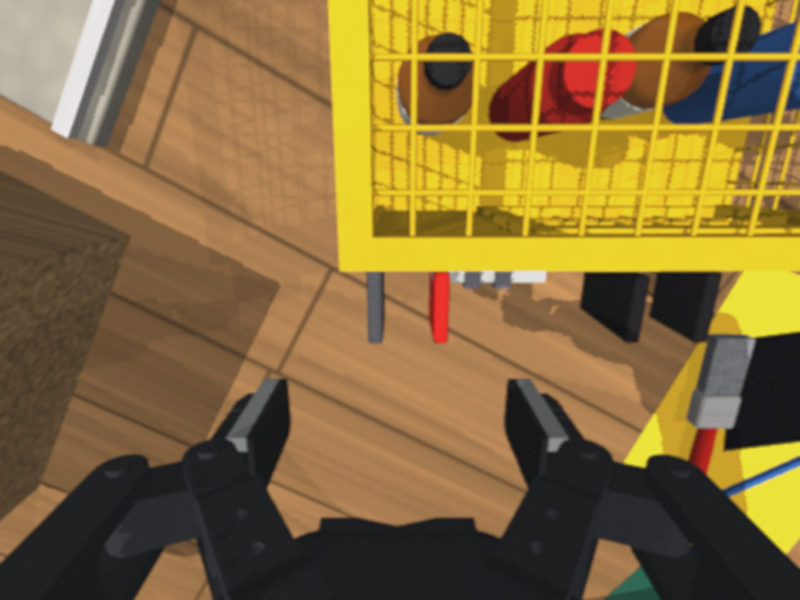

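The wrist view shows the lug tip at (375,342), the red tip at (440,342), the roof corner at (340,270) and the handle blades at about (634,341) and (703,341). The fit predicted 370, 438, 333, 627 and 695, so the cage is about 3 mm further towards its own -y. I'll correct for that and come down.

```bash
python3 -m handwheel '[[[1,25,3],[0,0,0],30],[[0,30,0],[0,0,0],30],[[0,25,0],[0,0,0],30],[[0,20,0],[0,0,0],30],[[0,0,0],[0,0,0],30],[[0,0,0],[0,0,0],30]]' 25
python3 go.py 0.4537 0.2057 0.198 -1.065
python3 - <<'E'
from station import imaging
import cv2
cv2.imwrite("pics/w2.png",imaging.read_camera("wrist"))
E
```

```text
clock: 3.02
position: [0.4547, 0.2056, 0.1998]
eef_rot: [-0.609, 0.359, -0.36, 0.609]
wrist_force: [0.3, 0.3, 0.2]
finger_gap: 0.0752
shift mm [-0.6  1.8 -0.9] turn [-0.001 -0.002  0.   ] gap 0.07524430526809299
```

View pics/w2.png

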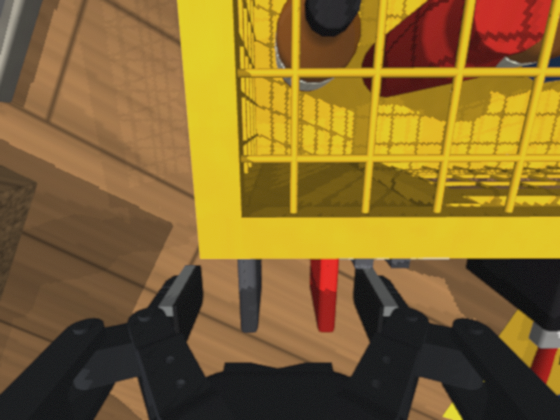

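Pad centre is at column 278, and the lug's outer face is at about 239. At 2.27 px/mm the pinch centre should be near 273, so I'll shift about 2 mm towards the lug and close.

```bash
python3 -m handwheel '[[[-2,2,0],[0,0,0],30],[[0,0,0],[0,0,0],100],[[0,0,0],[0,0,0],180],[[0,0,0],[0,0,0],255],[[0,0,0],[0,0,0],255],[[0,0,0],[0,0,0],255],[[0,0,0],[0,0,0],255]]' 25
```

```text
clock: 3.95
position: [0.4536, 0.2078, 0.1978]
eef_rot: [-0.609, 0.359, -0.36, 0.609]
wrist_force: [0.5, -4.5, 6.0]
finger_gap: 0.0289
```

```bash
python3 -m handwheel '[[[0,0,0],[0,0,0],255],[[0,0,0],[0,0,0],255],[[0,0,0],[0,0,0],30],[[0,0,0],[0,0,0],30],[[0,0,0],[0,0,0],30],[[0,0,0],[0,0,0],30],[[0,-30,0],[0,0,0],30],[[0,-35,0],[0,0,0],30],[[0,0,0],[0,0,0],30]]' 25
python3 go.py 0.5250 0.0770 0.265 -1.065
```

```text
clock: 5.08
position: [0.4543, 0.2092, 0.2646]
eef_rot: [-0.607, 0.358, -0.36, 0.611]
wrist_force: [-0.1, -0.1, 0.8]
finger_gap: 0.0752
shift mm [149.9  -0.4  -2.3] turn [-0.006  0.     0.   ] gap 0.07522402951149643
```

```bash
python3 -m handwheel '[[[50,0,0],[0,0,0],30],[[50,0,-1],[0,0,0],30],[[50,0,-1],[0,0,0],30],[[0,0,0],[0,0,0],30],[[0,20,0],[0,0,0],30],[[0,15,0],[0,0,0],30],[[0,0,0],[0,0,0],30]]' 45
python3 go.py 0.5250 0.0770 0.198 -1.065
python3 - <<'E'
from station import imaging
import cv2
cv2.imwrite("pics/w3.png",imaging.read_camera("wrist"))
E
```

```text
clock: 5.95
position: [0.5225, 0.0765, 0.2254]
eef_rot: [0.61, -0.36, 0.357, -0.609]
wrist_force: [-0.4, -0.1, 0.7]
finger_gap: 0.0753
shift mm [ 0.8 27.4  2.5] turn [ 0.004  0.001 -0.002] gap 0.07530230084580848
```

View pics/w3.png

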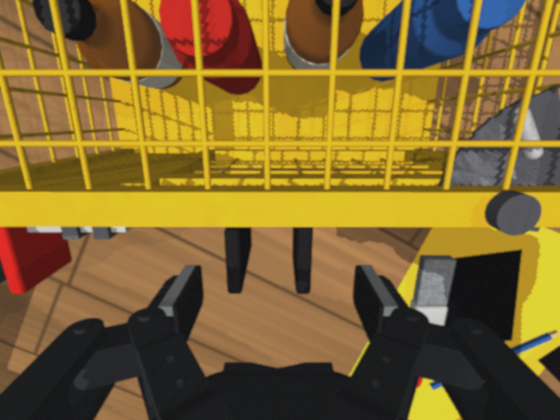

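Sprung blade's outer face is at column 226 and the fixed blade's at 312, so the squeezed centre is at about 281 against a pad centre of 278. I'll shift +1 mm, go down and squeeze.

```bash
python3 -m handwheel '[[[1,15,2],[0,0,0],30],[[0,12,0],[0,0,0],30],[[0,0,0],[0,0,0],30],[[0,0,0],[0,0,0],100],[[0,0,0],[0,0,0],180],[[0,0,0],[0,0,0],255],[[0,0,0],[0,0,0],255],[[0,0,0],[0,0,0],255],[[0,0,0],[0,0,0],255],[[0,0,0],[0,0,0],255]]' 45
cat >arc.py <<'E'
import sys,numpy as np,fit
from go import rel
from station import robot
from scipy.spatial.transform import Rotation as R
o=robot.get_obs(); p=fit.p; c,s=np.cos(p[2]),np.sin(p[2])
h=np.array([p[0]-.12*c+.15*s,p[1]-.12*s-.15*c])+.001*np.array([s,-c])
d=np.array(o["position"])[:2]-h; x=R.from_quat(o["eef_rot"]).as_matrix()[:,0]
print("radius",np.hypot(*d).round(4),"handle angle",(np.unwrap([0,np.arctan2(d[1],d[0])-p[2]-np.arctan2(.144,-.03)])[1]).round(3),"tool yaw",(np.arctan2(x[1],x[0])-p[2]+np.pi/2).round(3),"F",np.round(o["wrist_force"],1),"gap",round(o["finger_gap"],4),"q7",o["q"][6].round(2),o["clock"])
for a in sys.argv[1:]:
    t=p[2]+float(a); v=[-.03,.144]; q=h+[np.cos(t)*v[0]-np.sin(t)*v[1],np.sin(t)*v[0]+np.cos(t)*v[1]]
    rel([*q,.198],t-np.pi/2)
E
python3 arc.py 0 1.5
```

```text
clock: 7.25
position: [0.5264, 0.0771, 0.2015]
eef_rot: [-0.608, 0.359, -0.359, 0.61]
wrist_force: [-1.7, 0.2, 6.3]
finger_gap: 0.0308
radius 0.1459 handle angle -0.007 tool yaw 0.0 F [-1.7  0.2  6.3] gap 0.0308 q7 -1.38 7.25
shift mm [-1.   3.5 -1.3] turn [-0.002  0.    -0.001] gap 0.03084329107117623
shift mm [ 162.7    3.1 -117.2] turn [-2.0e-03 -1.5e+00  1.0e-03] gap 0.03084329107117623
```

Handle is squeezed: gap 30.8 mm. Now I'll start the swing along the arc.

```bash
python3 -m handwheel '[[[1,0,-4.3],[0,-0.03,0],255],[[2.1,0,-8.6],[0,-0.06,0],255],[[2.1,0,-8.6],[0,-0.06,0],255],[[2.1,0,-8.6],[0,-0.06,0],255],[[2.1,0,-8.6],[0,-0.06,0],255],[[2.1,0,-8.6],[0,-0.06,0],255]]' 45
python3 arc.py 0.63 1.5
```

```text
clock: 8.0
position: [0.4952, 0.0409, 0.2015]
eef_rot: [-0.659, 0.253, -0.253, 0.662]
wrist_force: [-1.6, 3.8, 7.5]
finger_gap: 0.0305
radius 0.1463 handle angle 0.321 tool yaw 0.333 F [-1.6  3.8  7.5] gap 0.0305 q7 -1.04 8.0
shift mm [ 14.6   3.3 -42.7] turn [-0.004 -0.297 -0.001] gap 0.03054188807754795
shift mm [ 114.5    2.9 -116.1] turn [-4.000e-03 -1.167e+00  1.000e-03] gap 0.03054188807754795
```

```bash
python3 -m handwheel '[[[2.5,0,-10],[0,-0.07,0],255],[[2.4,0,-10],[0,-0.07,0],255],[[2.5,0,-10],[0,-0.07,0],255],[[2.4,0,-10],[0,-0.07,0],255],[[2.5,0,-10],[0,-0.07,0],255],[[2.4,0,-10],[0,-0.07,0],255],[[2.5,0,-10],[0,-0.07,0],255],[[2.4,0,-10],[0,-0.07,0],255]]'
python3 arc.py 1.25 1.52
```

```text
clock: 9.0
position: [0.4738, -0.0375, 0.2014]
eef_rot: [-0.704, 0.061, -0.059, 0.705]
wrist_force: [-4.1, 4.8, 11.3]
finger_gap: 0.0306
radius 0.147 handle angle 0.882 tool yaw 0.894 F [-4.1  4.8 11.3] gap 0.0306 q7 -0.42 9.0
shift mm [ 19.8   3.2 -50. ] turn [-0.003 -0.356 -0.002] gap 0.030603404315989704
shift mm [ 45.1   3.1 -80.4] turn [-0.003 -0.626 -0.002] gap 0.030603404315989704
```

```bash
python3 -m handwheel '[[[2.5,0,-10],[0,-0.07,0],255],[[2.4,0,-10],[0,-0.07,0],255],[[2.5,0,-10],[0,-0.07,0],255],[[2.4,0,-10],[0,-0.07,0],255],[[2.5,0,-10],[0,-0.07,0],255],[[2.4,0,-10],[0,-0.07,0],255],[[2.5,0,-10],[0,-0.07,0],255],[[2.4,0,-10],[0,-0.07,0],255],[[2.5,0,-10],[0,-0.07,0],255],[[0,0,0],[0,0,0],255],[[0,0,0],[0,0,0],255],[[0,0,0],[0,0,0],255]]'
python3 arc.py 1.52
python3 - <<'E'
from station import imaging
import cv2
cv2.imwrite("pics/end.png",imaging.read_camera("scene"))
E
```

```text
clock: 10.5
position: [0.5038, -0.1242, 0.2015]
eef_rot: [-0.688, -0.16, 0.163, 0.689]
wrist_force: [-6.2, 3.7, 12.4]
finger_gap: 0.0308
radius 0.1476 handle angle 1.516 tool yaw 1.525 F [-6.2  3.7 12.4] gap 0.0308 q7 0.26 10.5
shift mm [ 0.6  3.5 -0.5] turn [-0.002  0.005 -0.004] gap 0.03080228453331716
```

View pics/end.png

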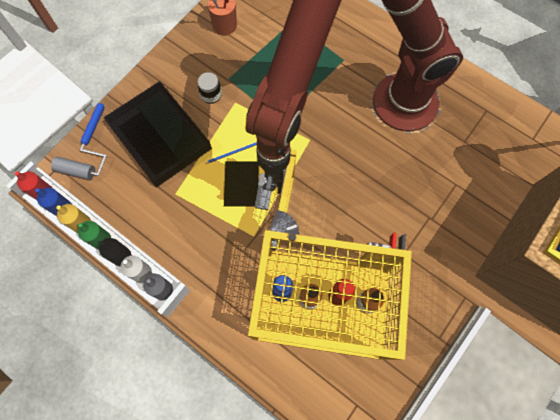

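The gate stands out from the cage front at (275,230) to (292,160). The red blade is up against the lug at (394,241), and the stock and table things look unmoved. Handing in.

```bash
python3 -c "
from station import order
print(order.sign_off())"
```

```text
the job is handed in; nothing more can be done
None
```

I drew the bolt back, squeezed the handle and swung the gate open past its detent. I handed the job in at 10.5 s with the gripper still holding the handle.

**Last checks:**
- **Gate:** it stands at about 1.52 rad by the arm's pose. The swing ran at no more than about 0.6 rad/s.
- **Handle:** the gap is 30.8 mm, against 32 mm nominal when squeezed, with 45 N grip. There is no direct reading of the force on the fixed blade.
- **Bolt:** the gap closed to 28.9 mm, against 30 mm nominal when drawn. The last picture shows the red blade still up against its lug.
- **Surroundings:** cans, bottles, tray and jar look unmoved in the last picture. The arm partly hides the brush and pencil, but what shows is in place.

**Disagreements:**
- The fixed-camera fit and the wrist camera differed by about 3 mm along the cage. I corrected this by eye before each pinch.
- The TCP sat about 3 mm higher on the handle than asked, and the upward wrist force rose to about 12 N by the end. Neither affected the hold.

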